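Put the brass-held watch movements away under their dust covers

ROBOT

A 7-joint arm with a two-finger parallel gripper is mounted at the origin on the work surface. World frame = base frame: x ahead of the robot, y to its left, z up, the work surface at z = 0. Lengths are in m, angles in rad, forces in N, time in s.
With the tool pointing down it reaches from about 0.35 to 0.9 m from the base axis. Payload 19.9 kg.
Tool frame: the origin (TCP) lies on the front face of the gripper's body, between the roots of the fingers; the fingertips stand 73 mm ahead of it and the grasp point (between the pads) lies 54 mm ahead of it; z points along the fingers, y is the line along which they close (so a half turn about z gives the same grasp; the last joint's range is limited). The gripper opens to 85 mm and grips with 20 to 120 N. Pads are 22 mm wide; open, the fingers measure 114 mm over their backs; the gripper's body (76 mm by 85 mm) begins 54 mm behind the grasp point. The pads swing forward as they close: fully open they stand 13 mm farther back than shut.
Start: joints at [-0.042, 0.417, -0.01, 1.614, 0.005, 1.111, -0.053], TCP at [0.625, 0, 0.304] pointing down, gripper open.
Joint ranges: [-2.81, 2.81], [-0.39, 2.02], [-1.27, 1.25], [0.06, 2.57], [-1.19, 4.33], [0.19, 2], [-2.82, 2.82]. Speed limits (rad/s): [1.89, 1.89, 2.39, 2.39, 3.01, 3.01, 3.01].

INTERFACE

Orientations are given as a rotation vector (axis times angle).
In Python, from plant import manip gives the robot as it stands. The module is installed in compiled form; this text tells all that it offers.
- The arm moves only by the tool jog_arm, never from a script. Its argument "motion" is one flat list of numbers, 6 for each row, row after row: the shift along the world's x, y, z each as a share of 100 cm, from -1 to 1, then the turn, a rotation vector about the world's x, y, z each as a share of pi/4 rad, from -1 to 1. A call has 1 to 5 rows; each row is the pose to reach, as a shift and turn from the pose commanded when the call began; what a row does not reach only later rows make up. A row lasts 1/12 s, in which the tool goes at most 41.7 mm and 7.16 degrees, less where a joint would pass 70% of its speed; a pose out of reach is approached as far as the arm can. A call with a number of a shift or a turn outside -1 to 1 is refused whole. A call with a gripper value outside its range is refused whole. "claw" is the opening, from -1 (shut) to 1 (fully open), set as the call begins (left out, the last holds). The fingers move at their own pace and stop on an object; the grip force is fixed at half the most. Time passes only in rows, so rows that repeat a pose let the fingers close. It gives the time, the measured TCP pose, the force, the opening and the grip force at its end, in the units of the state.
- manip.get_obs(): the state, without advancing time (a new reading comes with each control period).
- manip.capture(name): name is "scene" or "side" or "wrist"; returns the picture (480x640x3 uint8, red, green, blue); there is no depth.
- manip.get_calibration(name): a dict with "fx", "fy", "cx", "cy" (pixels), "D" ([k1, k2, p1, p2, k3] as OpenCV has them; the pictures are not rectified), "rvec" (rotation vector, rad) and "tvec" (3), from world to camera coordinates, as OpenCV has them. Camera axes: x right, y down, z forward; pixel columns grow to the right and rows downward; lengths in m; the calibration is good to about 2 mm. A picture is of the moment at which its call begins: read the wrist's pose just before it. get_calibration takes no time and is no camera call; for the wrist camera it gives the pose at the moment of the call.
- manip.finish_job(): hands the job in; it is judged then, once.
The state is a dict: "time_s": time; "qpos": joint angles; "qd": joint speeds; "effort": joint torques, N m; "position": TCP position; "tcp_rot": TCP orientation; "force": force on the tool from outside, world axes, zero at the start; "ft_torque": the same for the moment, N m; "width": finger opening in m; "grip_force": force on a finger pad.
Only numpy, scipy, OpenCV 4.12 (cv2) and the standard library are available. Lean on these libraries where they do the work, as an engineer would, in place of code of your own. Each camera call takes 0.05 s, during which the arm holds its last target. There are 200 camera calls.

TASK

Put the two watch movements in brass holders away: stand each one, dial up, in the middle of the tray of its dial's colour, and then set the clear dust cover with the knob of that same colour over it, centred and flat on the tray. Set everything down gently without dropping it, and leave the steel-held movements and the black loupes where they are.

Things in the scene. Friction and masses are not known exactly. Their poses are not given: they have to be found in the camera images.
- brass_blue: watch movement in a plain round BRASS (gold-coloured) holder, dial on top BLUE. Upright cylinder 42 mm in diameter, 20 mm high, 90 g. Stands loose on the bench, dial up, white hands and marks; dial 28 mm across inside a metal rim. Origin at the centre of its underside, z up.
- brass_red: watch movement in a plain round BRASS (gold-coloured) holder, dial on top RED. Upright cylinder 42 mm in diameter, 20 mm high, 90 g. Stands loose on the bench, dial up, white hands and marks; dial 28 mm across inside a metal rim. Origin at the centre of its underside, z up.
- steel_blue: watch movement in a plain round STEEL (silver-grey) holder, dial on top blue; not part of the job, leave it. Upright cylinder 42 mm in diameter, 20 mm high, 90 g. Stands loose on the bench, dial up, white hands and marks; dial 28 mm across inside a metal rim. Origin at the centre of its underside, z up.
- steel_red: watch movement in a plain round STEEL (silver-grey) holder, dial on top red; not part of the job, leave it. Upright cylinder 42 mm in diameter, 20 mm high, 90 g. Stands loose on the bench, dial up, white hands and marks; dial 28 mm across inside a metal rim. Origin at the centre of its underside, z up.
- blue_tray: BLUE round tray: flat solid disc 110 mm in diameter and 8 mm thick with a flat top and a dashed pale ring printed near its edge, fixed to the bench. Origin at the centre of its underside, on the bench: the top is 8 mm above the origin; z up.
- blue_cover: clear dust cover with a BLUE knob: upturned hollow cup, 80 mm outer and 74 mm inner diameter, 42 mm high, 38 mm clear inside, drawn in to 66 mm across at its closed top; on top a solid round knob 22 mm in diameter, 24 mm high (42 to 66 mm above the rim), on a coloured patch 36 mm across. 80 g, loose, empty. Origin at the centre of the open rim (underside), z up.
- red_tray: RED round tray: flat solid disc 110 mm in diameter and 8 mm thick with a flat top and a dashed pale ring printed near its edge, fixed to the bench. Origin at the centre of its underside, on the bench: the top is 8 mm above the origin; z up.
- red_cover: clear dust cover with a RED knob: upturned hollow cup, 80 mm outer and 74 mm inner diameter, 42 mm high, 38 mm clear inside, drawn in to 66 mm across at its closed top; on top a solid round knob 22 mm in diameter, 24 mm high (42 to 66 mm above the rim), on a coloured patch 36 mm across. 80 g, loose, empty. Origin at the centre of the open rim (underside), z up.
- loupe_a: black eyeglass loupe: tapered upright cylinder 36 mm across its foot, 25 mm across its top, 34 mm high, grey ring and glass on top; loose, 30 g; leave it. Origin at the centre of its underside, z up.
- loupe_b: black eyeglass loupe: tapered upright cylinder 36 mm across its foot, 25 mm across its top, 34 mm high, grey ring and glass on top; loose, 30 g; leave it. Origin at the centre of its underside, z up.
Things that resemble listed ones, but are neither listed nor needed, are in the scene too. What is shaped like the brass_red but pink or purple is not meant.

How it is judged:
At the end, for the whole second after the job is handed in: On each tray the brass-held movement of its colour under the cover of its colour, both upright (0.1 rad), resting on the tray (4 mm), within 15 mm of its centre, released and at rest; steel-held movements and loupes within 20 mm of their starts (horizontal distance between each of brass_blue, blue_cover and blue_tray below 0.015 m and z of brass_blue in the frame of blue_tray between 0.004 and 0.012 m and angle between each of brass_blue, blue_cover, brass_red, red_cover's own z axis and vertical below 0.1 rad and linear speed of each of brass_blue, blue_cover, brass_red, red_cover below 0.02 m/s and angular speed of each of brass_blue, blue_cover, brass_red, red_cover below 0.2 rad/s and z of blue_cover in the frame of blue_tray between 0.004 and 0.012 m and horizontal distance between each of brass_red, red_cover and red_tray below 0.015 m and z of brass_red in the frame of red_tray between 0.004 and 0.012 m and z of red_cover in the frame of red_tray between 0.004 and 0.012 m and distance of each of steel_blue, steel_red, loupe_a, loupe_b from where it was at the start of the episode below 0.02 m); the robot touches nothing.
It fails at once if a steel-held movement or a loupe is pushed more than 20 mm from its place (distance of any of steel_blue, steel_red, loupe_a, loupe_b from where it was at the start of the episode above 0.02 m).
It fails at once if a brass-held movement or a cover is let go more than about 30 mm above where it should stand ((height (world z) of brass_blue above 0.04 m and contact force between brass_blue and the fingers below 0.02 N) or (height (world z) of brass_red above 0.04 m and contact force between brass_red and the fingers below 0.02 N) or (height (world z) of blue_cover above 0.04 m and contact force between blue_cover and the fingers below 0.02 N) or (height (world z) of red_cover above 0.04 m and contact force between red_cover and the fingers below 0.02 N)).
It also fails if it takes over 109 s, if anything falls off the work surface, if the arm or the gripper's body presses on something with over 40 N, if the wrist force passes 120 N, or if a joint passes its speed limit or range.

## Working session

There is one attempt and no reset: what is moved stays moved. The work goes in short steps, Python scripts to look and compute and a tool call to move; the robot and the scene stay as the last step left them, time stands still between calls to the robot, and variables do not carry over. Pictures are saved under pics/ and viewed, at most 14 in all, crops included, and the job is handed in when it is done.

Besides the shell and the picture viewer there is one more tool, called after "Call:" as name(argument=value, ...) on one line, values as JSON. jog_arm: Moves the arm, as the interface text tells. Its arguments: {"type":"object","properties":{"motion":{"type":"array","items":{"type":"number"}},"claw":{"type":"number"}},"required":["motion"]}

```bash
mkdir -p pics
cat > h.py <<'E'
import numpy as np, cv2
from plant import manip
def cam(n):
    c=manip.get_calibration(n); K=np.array([[c['fx'],0,c['cx']],[0,c['fy'],c['cy']],[0,0,1.]])
    return K,np.array(c['D'],float),np.array(c['rvec'],float),np.array(c['tvec'],float)
def px2w(c,uv,z):
    K,D,r,t=c; R=cv2.Rodrigues(r)[0]
    p=cv2.undistortPoints(np.array(uv,float).reshape(-1,1,2),K,D).reshape(-1,2)
    d=np.c_[p,np.ones(len(p))]@R; o=-R.T@t.ravel()
    return o+d*((z-o[2])/d[:,2])[:,None]
def shot(n,f):
    c=cam(n); im=manip.capture(n); cv2.imwrite('pics/'+f,im[:,:,::-1]); return c,im
E
python3 - <<'E'
from h import *
o=manip.get_obs(); print(o['time_s'],o['position'],o['tcp_rot'],o['width'])
for n in('scene','side','wrist'):
    c,_=shot(n,n+'0.png'); R=cv2.Rodrigues(c[2])[0]; print(n,-R.T@c[3].ravel(),c[0][0,0],R[2])
E
```

```text
0.0 [ 6.24753923e-01 -3.81242555e-05  3.03252525e-01] [-2.22096599e+00 -2.22080999e+00  1.50145935e-03] 0.08559513896386127
scene [1.16943002 0.14244786 0.7820849 ] 503.3626944406945 [-0.63014298 -0.15999606 -0.75981648]
side [0.15328435 0.58876326 0.61047925] 452.486106670223 [ 0.43509559 -0.6543447  -0.61848593]
wrist [0.62491829 0.07274005 0.37423759] 391.6611866298225 [-8.75765964e-04 -2.85820781e-01 -9.58282690e-01]
```

View pics/scene0.png

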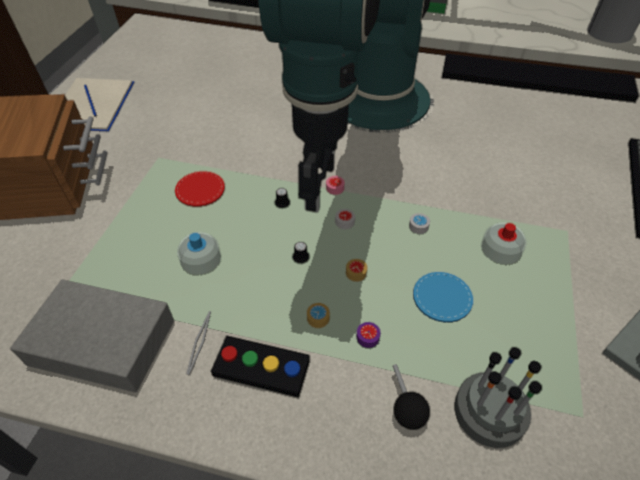

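View pics/side0.png

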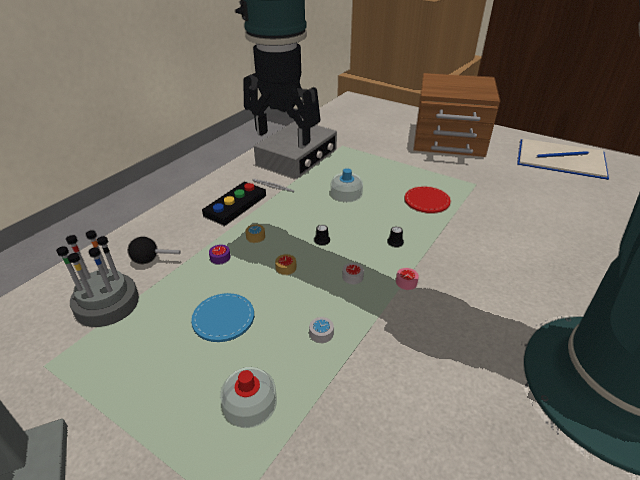

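Scene view: red dials are at brass (356,269), steel (345,218), pink (335,184) and purple (368,333). Blue dials are at brass (318,315) and steel (420,222). The trays are red (200,188) and blue (443,296). The covers are blue (198,250) and red (504,240), and the loupes are at (282,197) and (301,252). By the description I choose (356,269) and (318,315), and check them in a close crop.

Run:
```python
from h import *
im={n:cv2.imread(f'pics/{n}0.png') for n in('scene','side')}
a=im['scene'][170:350,290:440]; b=im['side'][215:350,190:430]
a=cv2.resize(a,(400,480),interpolation=cv2.INTER_CUBIC); b=cv2.resize(b,(400,225),interpolation=cv2.INTER_CUBIC)
o=np.zeros((480,800,3),np.uint8); o[:,:400]=a; o[:225,400:]=b; cv2.imwrite('pics/crop.png',o)
S={'brass_red':((356,268),(286,264),'r',9,.02),'brass_blue':((318,314),(256,232),'b',9,.02),'steel_red':((345,216),(353,270),'r',8,.02),'steel_blue':((420,221),(321,326),'b',9,.02),
'red_tray':((200,188),(428,199),'r',32,.008),'blue_tray':((443,296),(223,316),'b',38,.008),'red_knob':((509,230),(246,380),'r',17,.054),'blue_knob':((196,240),(347,175),'b',14,.054)}
C={n:cam(n) for n in im}
for k,(p,q,col,r,z) in S.items():
    res=[];us=[]
    for n,(u,v) in zip(im,(p,q)):
        h=cv2.cvtColor(im[n],cv2.COLOR_BGR2HSV).astype(int); H,s,V=h[...,0],h[...,1],h[...,2]
        m=(s>110)&(V>50)&(((H<6)|(H>172)) if col=='r' else ((H>95)&(H<120)))
        yy,xx=np.nonzero(m); d=(xx-u)**2+(yy-v)**2<(r*(1.2))**2; xx,yy=xx[d],yy[d]
        # min enclosing ellipse from hull
        hull=cv2.convexHull(np.c_[xx,yy].astype(np.int32)); e=cv2.fitEllipse(hull)[0] if 'tray' in k else (hull[:,0,:].min(0)+hull[:,0,:].max(0))/2
        us.append(tuple(np.round(e,1))); res.append(px2w(C[n],[e],z)[0])
    print(k,len(xx),us,*[np.round(x[:2],4) for x in res])
for n,uv in (('scene',[(282,197),(301,252),(335,184),(368,333)]),('side',[(396,236),(322,235),(406,279),(219,254)])): print(np.round(px2w(C[n],uv,.018)[:,:2],3).tolist())
```

```text
brass_red 90 [(np.float64(356.0), np.float64(266.5)), (np.float64(285.5), np.float64(260.0))] [0.5852 0.0609] [0.5868 0.0597]
brass_blue 49 [(np.float64(317.5), np.float64(312.0)), (np.float64(254.5), np.float64(229.5))] [0.7019 0.0159] [0.7034 0.0158]
steel_red 103 [(np.float64(345.0), np.float64(215.0)), (np.float64(353.0), np.float64(269.5))] [0.4587 0.0108] [0.4605 0.0105]
steel_blue 120 [(np.float64(419.5), np.float64(220.0)), (np.float64(321.0), np.float64(325.5))] [0.4339 0.1625] [0.435  0.1622]
red_tray 949 [(np.float64(199.4), np.float64(188.4)), (np.float64(427.1), np.float64(199.3))] [ 0.45   -0.3204] [ 0.4441 -0.3169]
blue_tray 2274 [(np.float64(442.7), np.float64(296.6)), (np.float64(222.4), np.float64(317.3))] [0.6039 0.2285] [0.5963 0.2328]
red_knob 501 [(np.float64(507.0), np.float64(232.0)), (np.float64(246.5), np.float64(383.0))] [0.4561 0.3275] [0.449  0.3322]
blue_knob 134 [(np.float64(196.5), np.float64(241.5)), (np.float64(346.5), np.float64(175.0))] [ 0.6288 -0.24  ] [ 0.6265 -0.2414]
[[0.439, -0.133], [0.576, -0.051], [0.371, -0.032], [0.72, 0.111]]
[[0.438, -0.133], [0.572, -0.05], [0.364, -0.023], [0.712, 0.117]]
```

View pics/crop.png

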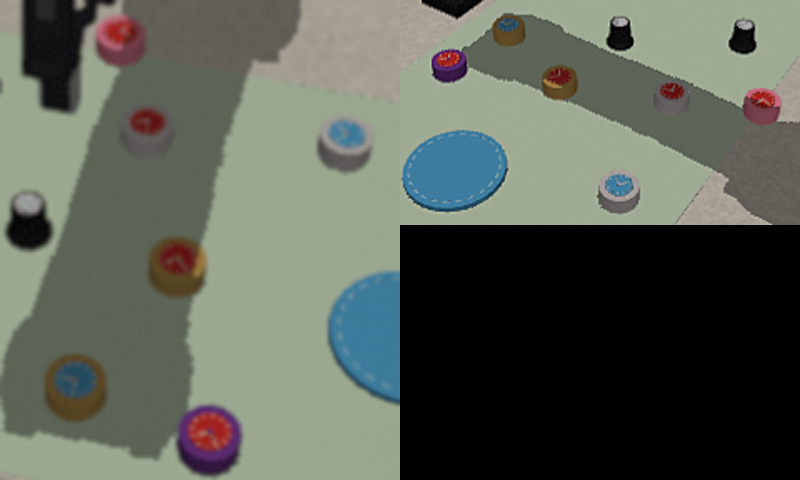

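The crop confirms both choices: a gold holder with a red dial at (180,265) and a gold holder with a blue dial at (75,385). The pink and purple holders and the silver ones are clearly different. I start with brass_red at (0.586, 0.060).

Call:
jog_arm(motion=[-0.006,0.01,-0.025,0,0,0,-0.016,0.024,-0.062,0,0,0,-0.027,0.042,-0.105,0,0,0,-0.036,0.055,-0.14,0,0,0,-0.039,0.06,-0.153,0,0,0], claw=1)

```text
time_s: 0.57
position: [0.5828, 0.0619, 0.1463]
tcp_rot: [-2.216, -2.221, 0.006]
force: [-0.5, -0.1, -0.1]
width: 0.0855
grip_force: 0.0
```

Run:
```python
from h import *
c,im=shot('wrist','w1.png'); o=manip.get_obs(); print(o['time_s'],o['position'],o['width'],o['force'])
P=np.array([[.586,.060,.02],[.607,.06,.02],[.565,.06,.02],[.586,.081,.02],[.586,.039,.02]])
uv=cv2.projectPoints(P,c[2],c[3],c[0],c[1])[0].reshape(-1,2)
im=im[:,:,::-1].copy()
for u in uv: cv2.circle(im,tuple(int(x) for x in u),3,(0,255,0),1)
cv2.imwrite('pics/w1.png',im)
```

```text
0.6167 [0.58224347 0.06238911 0.14510966] 0.08552980774920585 [-2.2699554   1.1730301  -3.41006758]
```

View pics/w1.png

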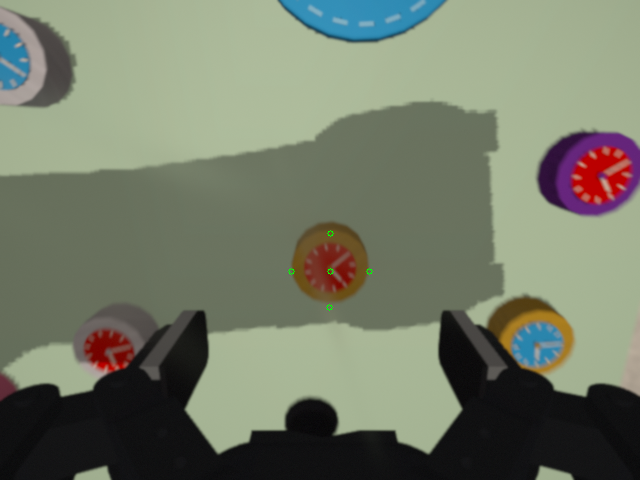

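The wrist view shows brass_red at (330,267), within about 2 mm of the prediction at (330,271) and between the fingers. I descend with a 2 mm shift in y.

Call:
jog_arm(motion=[0,0.001,-0.015,0,0,0,0,0.002,-0.035,0,0,0,0,0.002,-0.055,0,0,0,0,0.002,-0.068,0,0,0,0,0.002,-0.073,0,0,0])

```text
time_s: 1.03
position: [0.5857, 0.0615, 0.0766]
tcp_rot: [-2.221, -2.22, 0.003]
force: [0.3, -0.0, -0.0]
width: 0.0851
grip_force: 0.0
```

Call:
jog_arm(motion=[0,0,0,0,0,0,0,0,0,0,0,0,0,0,0,0,0,0,0,0,0,0,0,0,0,0,0,0,0,0], claw=-1)

```text
time_s: 1.45
position: [0.5866, 0.062, 0.0793]
tcp_rot: [2.221, 2.221, 0.002]
force: [-3.5, -1.2, 13.0]
width: 0.0389
grip_force: 58.7
```

Call:
jog_arm(motion=[0,0,0,0,0,0,0,0,0,0,0,0,0,0,0,0,0,0,0,0,0,0,0,0,0,0,0,0,0,0])

```text
time_s: 1.87
position: [0.5866, 0.062, 0.0794]
tcp_rot: [2.221, 2.221, 0.002]
force: [-4.0, -1.3, 13.0]
width: 0.0383
grip_force: 58.7
```

The width reads 38 mm and there is 13 N upward, so I lift a little and look.

Call:
jog_arm(motion=[0,0,0.003,0,0,0,0,0,0.008,0,0,0,0,0,0.013,0,0,0,0,0,0.015,0,0,0,0,0,0.015,0,0,0])

```text
time_s: 2.28
position: [0.5863, 0.062, 0.0937]
tcp_rot: [2.221, 2.221, 0.001]
force: [-0.7, -0.1, -1.0]
width: 0.0385
grip_force: 60.3
```

Run:
```python
from h import *
c,im=shot('wrist','w2.png'); c2,s=shot('side','s2.png'); o=manip.get_obs(); print(o['position'],o['width'],o['force'])
a=cv2.resize(s[170:350,190:390],(400,360),interpolation=cv2.INTER_CUBIC); b=cv2.resize(im[200:480,160:480],(400,350))
z=np.zeros((360,800,3),np.uint8); z[:,:400]=a; z[:350,400:]=b; cv2.imwrite('pics/w2c.png',z[:,:,::-1])
```

```text
[0.58603674 0.06202393 0.0929999 ] 0.03856930031454351 [-0.53218045  0.89913838 -1.65699029]
```

View pics/w2c.png

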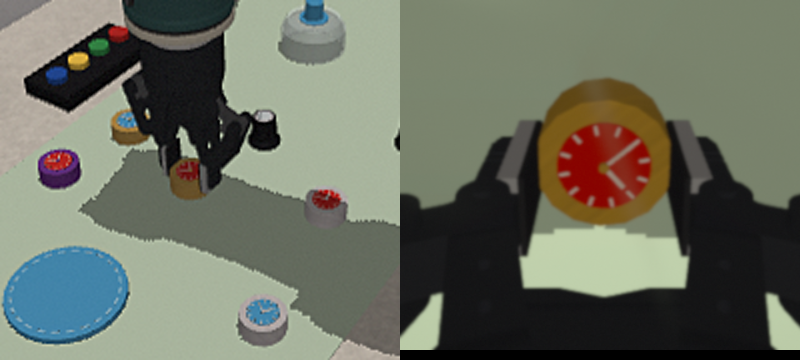

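It is held level, dial up, as the right half at (600,165) shows. I carry it to the red tray.

Call:
jog_arm(motion=[0,0,0.02,0,0,0,0,0,0.045,0,0,0,-0.005,-0.015,0.06,0,0,0,-0.015,-0.04,0.06,0,0,0,-0.027,-0.075,0.06,0,0,0])

```text
time_s: 2.8
position: [0.5593, -0.0114, 0.1537]
tcp_rot: [2.217, 2.225, 0.003]
force: [0.1, -0.7, -2.1]
width: 0.0385
grip_force: 60.5
```

Call:
jog_arm(motion=[-0.013,-0.035,0,0,0,0,-0.026,-0.07,0,0,0,0,-0.039,-0.105,0,0,0,0,-0.052,-0.14,0,0,0,0,-0.064,-0.175,0,0,0,0])

```text
time_s: 3.22
position: [0.4939, -0.1895, 0.1527]
tcp_rot: [-2.221, -2.221, 0.0]
force: [1.7, -1.0, -0.9]
width: 0.0385
grip_force: 60.5
```

Call:
jog_arm(motion=[-0.012,-0.034,0,0,0,0,-0.024,-0.067,0,0,0,0,-0.036,-0.1,0,0,0,0,-0.045,-0.123,0,0,0,0,-0.049,-0.135,0,0,0,0])

```text
time_s: 3.63
position: [0.444, -0.3263, 0.1527]
tcp_rot: [2.226, 2.217, -0.002]
force: [-0.3, 0.3, -2.0]
width: 0.0384
grip_force: 60.5
```

Call:
jog_arm(motion=[0,0,-0.01,0,0,0,0,0,-0.025,0,0,0,0,0,-0.04,0,0,0,0,0,-0.048,0,0,0,0,0,-0.05,0,0,0])

```text
time_s: 4.05
position: [0.4459, -0.3215, 0.1012]
tcp_rot: [-2.218, -2.221, 0.0]
force: [-0.1, 0.8, -1.5]
width: 0.0384
grip_force: 60.5
```

Run:
```python
from h import *
o=manip.get_obs();c,im=shot('wrist','w3.png'); print(o['position'],o['width'],o['force'])
h=cv2.cvtColor(im,cv2.COLOR_RGB2HSV); m=((h[...,0]<6)|(h[...,0]>172))&(h[...,1]>110)&(h[...,2]>50)
t=np.arange(0,6.28,.1)
for z in(.008,):
    P=np.c_[.446+.055*np.cos(t),-.323+.055*np.sin(t),0*t+z]
    uv=cv2.projectPoints(P,c[2],c[3],c[0],c[1])[0].reshape(-1,2)
    im=im[:,:,::-1].copy()
    for u in uv: cv2.circle(im,tuple(int(x) for x in u),2,(0,255,0),-1)
cv2.imwrite('pics/w3o.png',im)
```

```text
[ 0.44587408 -0.32152768  0.10115788] 0.03841422332285719 [-0.14368343  0.83186455 -1.53840004]
```

View pics/w3o.png

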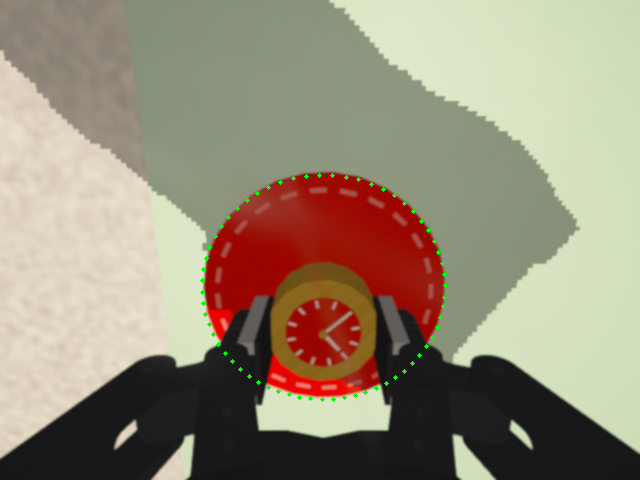

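The projected tray outline matches the image, and the movement (324,333) sits over its middle. I lower and release.

Call:
jog_arm(motion=[0,0,-0.004,0,0,0,0,0,-0.008,0,0,0,0,0,-0.011,0,0,0,0,0,-0.013,0,0,0,0,0,-0.014,0,0,0])

```text
time_s: 4.52
position: [0.446, -0.3229, 0.0887]
tcp_rot: [-2.221, -2.221, 0.0]
force: [-0.1, -0.6, -1.4]
width: 0.0386
grip_force: 60.5
```

Call:
jog_arm(motion=[0,0,0,0,0,0,0,0,0,0,0,0])

```text
time_s: 4.68
position: [0.446, -0.323, 0.089]
tcp_rot: [2.221, 2.221, -0.0]
force: [0.1, -0.5, -1.1]
width: 0.0384
grip_force: 60.5
```

Call:
jog_arm(motion=[0,0,-0.001,0,0,0,0,0,-0.002,0,0,0,0,0,-0.002,0,0,0])

```text
time_s: 4.93
position: [0.4461, -0.3231, 0.0874]
tcp_rot: [2.221, 2.221, 0.0]
force: [-2.5, 1.3, 10.8]
width: 0.0383
grip_force: 61.8
```

Contact with the tray (10.8 N upward). I release, rise, and head back toward brass_blue.

Call:
jog_arm(motion=[0,0,0,0,0,0,0,0,0,0,0,0,0,0,0,0,0,0,0,0,0,0,0,0,0,0,0,0,0,0], claw=1)

```text
time_s: 5.35
position: [0.446, -0.323, 0.0868]
tcp_rot: [-2.221, -2.222, 0.0]
force: [0.2, -0.1, 0.3]
width: 0.0855
grip_force: 0.0
```

Call:
jog_arm(motion=[0,0,0.01,0,0,0,0,0,0.03,0,0,0,0,0,0.055,0,0,0,0,0,0.07,0,0,0,0,0,0.074,0,0,0])

```text
time_s: 5.77
position: [0.4468, -0.3236, 0.1641]
tcp_rot: [2.219, 2.219, 0.001]
force: [-0.2, -0.1, 0.1]
width: 0.0853
grip_force: 0.0
```

Run:
```python
from h import *
o=manip.get_obs();c,im=shot('wrist','w4.png'); print(o['time_s'],o['position'],o['width'],o['force'])
t=np.arange(0,6.28,.1); im=im[:,:,::-1].copy()
for r,z in((.021,.028),(.055,.008)):
    P=np.c_[.446+r*np.cos(t),-.323+r*np.sin(t),0*t+z]
    for u in cv2.projectPoints(P,c[2],c[3],c[0],c[1])[0].reshape(-1,2): cv2.circle(im,tuple(int(x) for x in u),1,(0,255,0),-1)
cv2.imwrite('pics/w4o.png',im)
```

```text
5.7667 [ 0.4468317  -0.32361728  0.16409023] 0.0853029986330181 [-0.20150019 -0.05071272  0.14027666]
```

View pics/w4o.png

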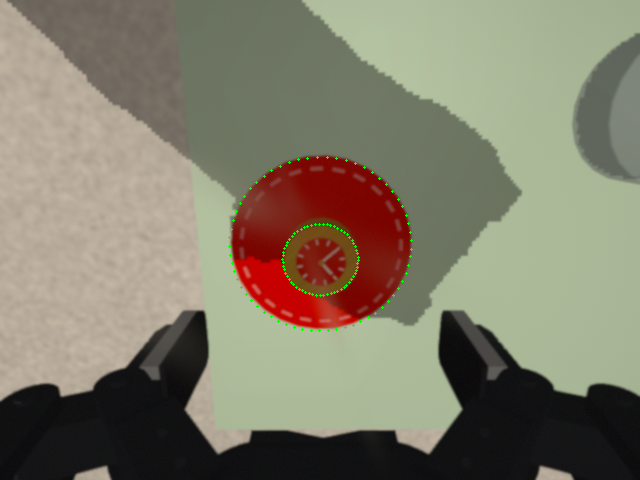

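Placed centred: the dial at (321,260) fits the predicted ring. Now to brass_blue.

Call:
jog_arm(motion=[0.006,0.008,0,0,0,0,0.018,0.024,0,0,0,0,0.039,0.052,0,0,0,0,0.06,0.08,0,0,0,0,0.081,0.108,0,0,0,0])

```text
time_s: 6.23
position: [0.5275, -0.2128, 0.1598]
tcp_rot: [-2.221, -2.22, 0.001]
force: [0.1, -1.5, -0.2]
width: 0.0855
grip_force: 0.0
```

Call:
jog_arm(motion=[0.021,0.028,0,0,0,0,0.042,0.056,0,0,0,0,0.063,0.084,0,0,0,0,0.084,0.112,0,0,0,0,0.105,0.14,0,0,0,0])

```text
time_s: 6.65
position: [0.6324, -0.0724, 0.1596]
tcp_rot: [-2.22, -2.221, 0.002]
force: [1.1, -0.5, 0.7]
width: 0.0851
grip_force: 0.0
```

Call:
jog_arm(motion=[0.018,0.024,0,0,0,0,0.036,0.047,0,0,0,0,0.053,0.068,-0.01,0,0,0,0.066,0.085,-0.02,0,0,0,0.071,0.092,-0.025,0,0,0])

```text
time_s: 7.07
position: [0.7033, 0.0216, 0.1331]
tcp_rot: [-2.216, -2.223, 0.001]
force: [0.5, 0.8, -0.6]
width: 0.0853
grip_force: 0.0
```

Call:
jog_arm(motion=[0,0,-0.01,0,0,0,0,0,-0.015,0,0,0,0,0,-0.015,0,0,0])

```text
time_s: 7.32
position: [0.7016, 0.0156, 0.1189]
tcp_rot: [-2.222, -2.219, 0.004]
force: [0.3, 0.0, 0.0]
width: 0.0856
grip_force: 0.0
```

Run:
```python
from h import *
o=manip.get_obs();c,im=shot('wrist','w5.png'); print(o['time_s'],o['position'],o['width'],o['force'])
t=np.arange(0,6.28,.1); im=im[:,:,::-1].copy()
for r,z in((.021,.02),(.014,.02)):
    P=np.c_[.7025+r*np.cos(t),.017+r*np.sin(t),0*t+z]
    for u in cv2.projectPoints(P,c[2],c[3],c[0],c[1])[0].reshape(-1,2): cv2.circle(im,tuple(int(x) for x in u),1,(0,255,0),-1)
cv2.imwrite('pics/w5o.png',im)
```

```text
7.3167 [0.70164701 0.01560356 0.11891194] 0.08559192649924445 [0.27383768 0.01686307 0.0294109 ]
```

View pics/w5o.png

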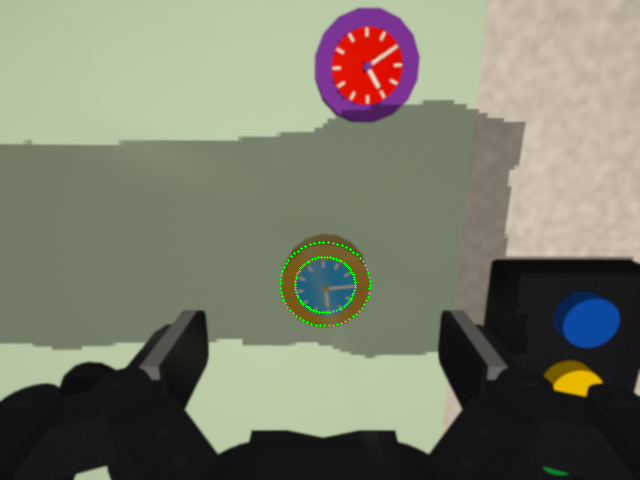

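The fit is good: dial at (325,288), clear of the black panel (edge at about 490). I descend and grip.

Call:
jog_arm(motion=[0,-0.001,-0.008,0,0,0,0,-0.001,-0.02,0,0,0,0,-0.001,-0.032,0,0,0,0,-0.001,-0.037,0,0,0,0,-0.001,-0.039,0,0,0])

```text
time_s: 7.78
position: [0.7022, 0.0158, 0.08]
tcp_rot: [-2.221, -2.22, 0.003]
force: [-0.3, 0.4, -0.1]
width: 0.0854
grip_force: 0.0
```

Call:
jog_arm(motion=[0,0,0,0,0,0,0,0,0,0,0,0,0,0,0,0,0,0,0,0,0,0,0,0,0,0,0,0,0,0], claw=-1)

```text
time_s: 8.2
position: [0.7034, 0.0161, 0.0829]
tcp_rot: [2.221, 2.221, 0.001]
force: [-2.5, -0.2, 7.4]
width: 0.0381
grip_force: 59.3
```

Call:
jog_arm(motion=[0,0,0,0,0,0,0,0,0,0,0,0,0,0,0.002,0,0,0,0,0,0.008,0,0,0,0,0,0.015,0,0,0])

```text
time_s: 8.62
position: [0.7028, 0.016, 0.0972]
tcp_rot: [-2.221, -2.221, 0.001]
force: [0.1, 0.5, -0.0]
width: 0.0382
grip_force: 60.2
```

Call:
jog_arm(motion=[0,0,0.015,0,0,0,0,0,0.035,0,0,0,-0.006,0.012,0.05,0,0,0,-0.018,0.037,0.055,0,0,0,-0.033,0.068,0.055,0,0,0])

```text
time_s: 9.03
position: [0.6711, 0.0825, 0.1551]
tcp_rot: [2.223, 2.215, 0.004]
force: [1.1, 1.6, -1.0]
width: 0.0381
grip_force: 60.3
```

Call:
jog_arm(motion=[-0.016,0.034,0,0,0,0,-0.032,0.067,0,0,0,0,-0.048,0.1,0,0,0,0,-0.062,0.13,0,0,0,0,-0.07,0.146,0,0,0,0])

```text
time_s: 9.45
position: [0.5981, 0.2346, 0.1535]
tcp_rot: [-2.216, -2.225, -0.003]
force: [0.0, 1.1, -0.9]
width: 0.0379
grip_force: 60.3
```

Call:
jog_arm(motion=[0,0,-0.01,0,0,0,0,0,-0.025,0,0,0,0,0,-0.04,0,0,0,0,0,-0.048,0,0,0,0,0,-0.05,0,0,0])

```text
time_s: 9.87
position: [0.5998, 0.2294, 0.1012]
tcp_rot: [-2.222, -2.221, 0.002]
force: [0.0, -0.7, -0.9]
width: 0.0377
grip_force: 60.3
```

Run:
```python
from h import *
o=manip.get_obs();c,im=shot('wrist','w6.png'); print(o['time_s'],o['position'],o['width'],o['force'])
t=np.arange(0,6.28,.1); im=im[:,:,::-1].copy()
for r,z in((.055,.008),):
    P=np.c_[.6+r*np.cos(t),.23+r*np.sin(t),0*t+z]
    for u in cv2.projectPoints(P,c[2],c[3],c[0],c[1])[0].reshape(-1,2): cv2.circle(im,tuple(int(x) for x in u),1,(0,255,0),-1)
cv2.imwrite('pics/w6o.png',im)
```

```text
9.8667 [0.59977693 0.22942531 0.10116886] 0.037724345716668134 [ 0.04442594 -0.65561348 -0.90109368]
```

View pics/w6o.png

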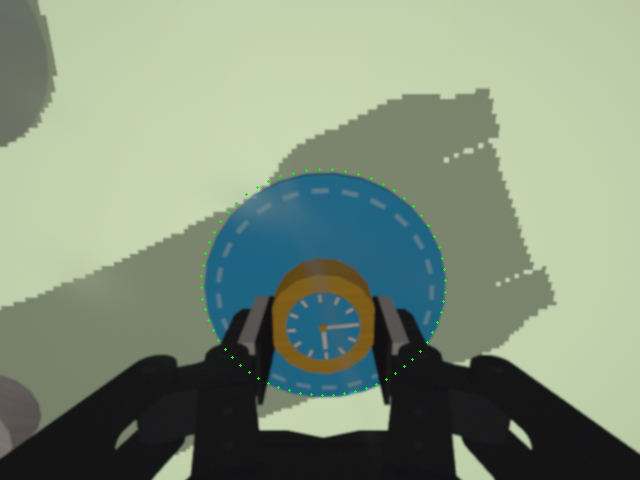

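The tray outline fits to within about 1 mm, and the movement is held at (322,325). I lower it gently.

Call:
jog_arm(motion=[0,0,-0.003,0,0,0,0,0,-0.006,0,0,0,0,0,-0.008,0,0,0,0,0,-0.009,0,0,0,0,0,-0.009,0,0,0])

```text
time_s: 10.33
position: [0.6, 0.23, 0.0928]
tcp_rot: [-2.221, -2.221, 0.0]
force: [-0.3, -0.1, -0.9]
width: 0.038
grip_force: 60.3
```

Call:
jog_arm(motion=[0,0,-0.001,0,0,0,0,0,-0.002,0,0,0,0,0,-0.002,0,0,0])

```text
time_s: 10.58
position: [0.6, 0.2301, 0.0909]
tcp_rot: [2.221, 2.222, 0.0]
force: [-0.5, 0.7, 0.0]
width: 0.0375
grip_force: 60.5
```

Call:
jog_arm(motion=[0,0,-0.001,0,0,0,0,0,-0.0015,0,0,0,0,0,-0.0015,0,0,0])

```text
time_s: 10.83
position: [0.6002, 0.2301, 0.0907]
tcp_rot: [2.221, 2.221, 0.0]
force: [-9.2, -2.8, 22.3]
width: 0.0382
grip_force: 62.8
```

Contact made. I release, rise, and go to the red cover.

Call:
jog_arm(motion=[0,0,0,0,0,0,0,0,0,0,0,0,0,0,0,0,0,0,0,0,0,0,0,0,0,0,0,0,0,0], claw=1)

```text
time_s: 11.25
position: [0.6, 0.23, 0.0892]
tcp_rot: [-2.221, -2.221, 0.0]
force: [-0.2, -0.9, -0.2]
width: 0.0856
grip_force: 0.0
```

Call:
jog_arm(motion=[0,0,0.01,0,0,0,0,0,0.035,0,0,0,0,0,0.065,0,0,0,0,0,0.085,0,0,0,0,0,0.091,0,0,0])

```text
time_s: 11.67
position: [0.6012, 0.2305, 0.1847]
tcp_rot: [2.22, 2.22, 0.007]
force: [0.0, -0.4, -0.5]
width: 0.0856
grip_force: 0.0
```

Call:
jog_arm(motion=[-0.025,0.016,0,0,0,0,-0.055,0.036,0,0,0,0,-0.085,0.056,0,0,0,0,-0.115,0.076,0,0,0,0,-0.14,0.092,0,0,0,0])

```text
time_s: 12.08
position: [0.4577, 0.3233, 0.1806]
tcp_rot: [-2.22, -2.222, 0.0]
force: [0.6, 0.8, -0.1]
width: 0.085
grip_force: 0.0
```

Call:
jog_arm(motion=[-0.008,0.007,0,0,0,0,-0.008,0.007,0,0,0,0,-0.008,0.007,0,0,0,0])

```text
time_s: 12.33
position: [0.4522, 0.329, 0.1806]
tcp_rot: [2.22, 2.222, 0.0]
force: [0.9, -0.4, -0.3]
width: 0.0858
grip_force: 0.0
```

Run:
```python
from h import *
o=manip.get_obs();c,im=shot('wrist','w7.png'); print(o['time_s'],o['position'],o['width'],o['force'])
t=np.arange(0,6.28,.1); im=im[:,:,::-1].copy()
for r,z in((.011,.066),(.018,.042),(.04,0)):
    P=np.c_[.4515+r*np.cos(t),.329+r*np.sin(t),0*t+z]
    for u in cv2.projectPoints(P,c[2],c[3],c[0],c[1])[0].reshape(-1,2): cv2.circle(im,tuple(int(x) for x in u),1,(0,255,0),-1)
_,s=shot('scene','s7.png'); s=cv2.resize(s[230:370,370:530][:,:,::-1],(320,280)); 
im=np.hstack([cv2.resize(im,(480,360)),np.vstack([s,np.zeros((80,320,3),np.uint8)])])
cv2.imwrite('pics/w7o.png',im)
```

```text
12.3333 [0.45218081 0.32903322 0.18064834] 0.08579319747750501 [ 0.85341557 -0.36453427 -0.26295521]
```

View pics/w7o.png

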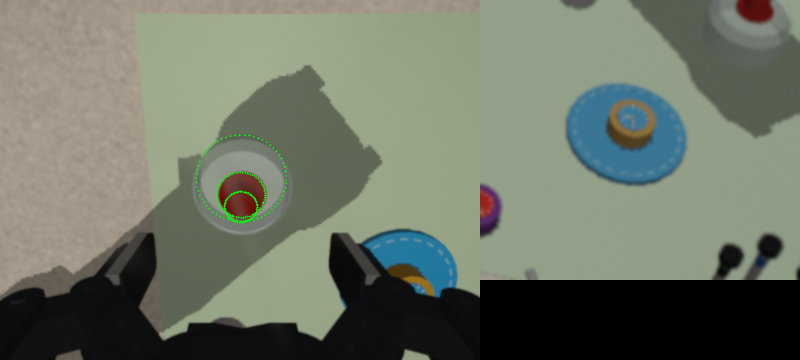

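The blue movement stands centred on its tray (632,125), and the red knob (241,197) matches the projected rings. I descend on the knob.

Call:
jog_arm(motion=[0,0,-0.012,0,0,0,0,0,-0.03,0,0,0,0,0,-0.046,0,0,0,0,0,-0.056,0,0,0,0,0,-0.06,0,0,0])

```text
time_s: 12.85
position: [0.4519, 0.328, 0.1183]
tcp_rot: [-2.223, -2.22, 0.004]
force: [-1.2, -0.4, 0.4]
width: 0.0856
grip_force: 0.0
```

Call:
jog_arm(motion=[0,0,0,0,0,0,0,0,0,0,0,0,0,0,0,0,0,0,0,0,0,0,0,0,0,0,0,0,0,0], claw=-1)

```text
time_s: 13.27
position: [0.4522, 0.3292, 0.121]
tcp_rot: [2.221, 2.221, 0.001]
force: [-0.2, 0.2, -0.6]
width: 0.0256
grip_force: 0.0
```

Call:
jog_arm(motion=[0,0,0,0,0,0,0,0,0,0,0,0,0,0,0,0,0,0,0,0,0,0,0,0])

```text
time_s: 13.6
position: [0.4522, 0.3292, 0.1211]
tcp_rot: [2.221, 2.221, 0.001]
force: [-2.6, -2.2, 8.0]
width: 0.0196
grip_force: 58.5
```

Gripped. I lift and carry it to the red tray.

Call:
jog_arm(motion=[0,0,0.008,0,0,0,0,0,0.028,0,0,0,0,0,0.055,0,0,0,0,-0.008,0.075,0,0,0,0,-0.03,0.08,0,0,0])

```text
time_s: 14.02
position: [0.4524, 0.3018, 0.2042]
tcp_rot: [-2.218, -2.225, -0.008]
force: [1.6, -0.1, 0.2]
width: 0.0196
grip_force: 58.9
```

Call:
jog_arm(motion=[0,-0.033,0,0,0,0,0,-0.068,0,0,0,0,0,-0.104,0,0,0,0,0,-0.139,0,0,0,0,0,-0.175,0,0,0,0])

```text
time_s: 14.43
position: [0.4517, 0.1226, 0.2011]
tcp_rot: [2.221, 2.222, 0.001]
force: [0.8, -0.2, -0.0]
width: 0.0191
grip_force: 58.9
```

Call:
jog_arm(motion=[0,-0.035,0,0,0,0,0,-0.07,0,0,0,0,0,-0.105,0,0,0,0,0,-0.14,0,0,0,0,0,-0.175,0,0,0,0])

```text
time_s: 14.85
position: [0.4517, -0.0526, 0.2012]
tcp_rot: [2.221, 2.221, 0.001]
force: [1.0, -0.4, -0.8]
width: 0.0193
grip_force: 58.9
```

Call:
jog_arm(motion=[0,-0.035,0,0,0,0,0,-0.07,0,0,0,0,0,-0.105,0,0,0,0,0,-0.14,0,0,0,0,0,-0.175,0,0,0,0])

```text
time_s: 15.27
position: [0.4517, -0.2277, 0.2011]
tcp_rot: [2.221, 2.221, 0.001]
force: [0.6, 0.4, -0.7]
width: 0.0192
grip_force: 58.9
```

Call:
jog_arm(motion=[-0.002,-0.031,0,0,0,0,-0.004,-0.058,0,0,0,0,-0.006,-0.079,0,0,0,0,-0.006,-0.092,0,0,0,0,-0.006,-0.097,0,0,0,0])

```text
time_s: 15.68
position: [0.4457, -0.3247, 0.2008]
tcp_rot: [2.223, 2.219, -0.0]
force: [0.3, 0.8, -1.0]
width: 0.0194
grip_force: 58.9
```

Call:
jog_arm(motion=[0,0,0,0,0,0,0,0,-0.008,0,0,0,0,0,-0.014,0,0,0,0,0,-0.018,0,0,0,0,0,-0.02,0,0,0])

```text
time_s: 16.1
position: [0.446, -0.3219, 0.1793]
tcp_rot: [-2.219, -2.222, 0.0]
force: [-0.8, 0.4, -0.1]
width: 0.0194
grip_force: 58.9
```

Run:
```python
from h import *
o=manip.get_obs();print(o['time_s'],o['position'],o['width'],o['force'])
c,w=shot('wrist','w8.png');_,s=shot('side','s8.png')
s=cv2.resize(s[110:260,340:500],(320,300)); 
im=np.hstack([cv2.resize(w,(480,360)),np.vstack([s,np.zeros((60,320,3),np.uint8)])])
cv2.imwrite('pics/w8o.png',im[:,:,::-1])
```

```text
16.1 [ 0.4459609  -0.32190866  0.17934411] 0.019370156491794667 [-0.81035343  0.40462939 -0.13956674]
```

View pics/w8o.png

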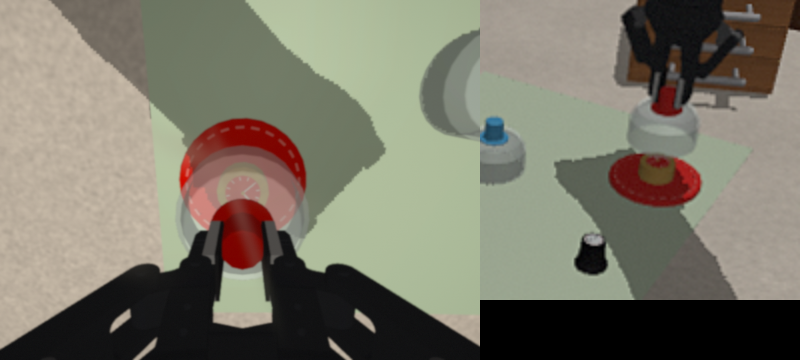

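The cover hangs level over the movement (movement at (243,188), cover in the side crop at (663,125)). I lower it.

Call:
jog_arm(motion=[0,0,-0.01,0,0,0,0,0,-0.022,0,0,0,0,0,-0.034,0,0,0,0,0,-0.042,0,0,0,0,0,-0.046,0,0,0])

```text
time_s: 16.62
position: [0.4454, -0.3227, 0.1324]
tcp_rot: [-2.22, -2.22, 0.001]
force: [-0.1, 0.4, -0.7]
width: 0.0196
grip_force: 58.9
```

Call:
jog_arm(motion=[0,0,-0.001,0,0,0,0,0,-0.003,0,0,0,0,0,-0.004,0,0,0,0,0,-0.005,0,0,0,0,0,-0.005,0,0,0])

```text
time_s: 17.03
position: [0.446, -0.323, 0.1295]
tcp_rot: [2.221, 2.221, 0.0]
force: [-0.0, 0.9, -1.2]
width: 0.0198
grip_force: 58.9
```

Call:
jog_arm(motion=[0,0,-0.001,0,0,0,0,0,-0.0015,0,0,0,0,0,-0.0015,0,0,0])

```text
time_s: 17.28
position: [0.4461, -0.3232, 0.129]
tcp_rot: [2.221, 2.221, 0.0]
force: [-6.4, 4.1, 20.2]
width: 0.0194
grip_force: 61.2
```

Contact. I release, rise, and go to the blue cover.

Call:
jog_arm(motion=[0,0,0,0,0,0,0,0,0,0,0,0,0,0,0,0,0,0,0,0,0,0,0,0,0,0,0,0,0,0], claw=1)

```text
time_s: 17.7
position: [0.446, -0.323, 0.1278]
tcp_rot: [-2.221, -2.221, 0.0]
force: [-0.1, -0.2, -0.9]
width: 0.0784
grip_force: 0.0
```

Call:
jog_arm(motion=[0,0,0.008,0,0,0,0,0,0.025,0,0,0,0,0,0.042,0,0,0,0,0,0.053,0,0,0,0,0,0.058,0,0,0])

```text
time_s: 18.12
position: [0.4464, -0.3233, 0.1878]
tcp_rot: [2.22, 2.22, 0.001]
force: [0.1, -0.2, 0.1]
width: 0.0851
grip_force: 0.0
```

Call:
jog_arm(motion=[0.02,0.009,0,0,0,0,0.055,0.024,0,0,0,0,0.09,0.04,0,0,0,0,0.125,0.056,0,0,0,0,0.155,0.069,0,0,0,0])

```text
time_s: 18.53
position: [0.6031, -0.2521, 0.1856]
tcp_rot: [-2.22, -2.223, -0.001]
force: [-0.6, 0.2, -0.2]
width: 0.0854
grip_force: 0.0
```

Call:
jog_arm(motion=[0.017,0.008,0,0,0,0,0.025,0.011,0,0,0,0,0.027,0.012,0,0,0,0,0.027,0.012,0,0,0,0,0.027,0.012,0,0,0,0])

```text
time_s: 18.95
position: [0.6268, -0.2431, 0.1857]
tcp_rot: [-2.223, -2.22, 0.001]
force: [-1.0, 0.0, -0.5]
width: 0.0857
grip_force: 0.0
```

Run:
```python
from h import *
o=manip.get_obs();print(o['time_s'],o['position'],o['width'],o['force'])
c,im=shot('wrist','w9.png');_,s=shot('side','s9.png')
t=np.arange(0,6.28,.1); im=im[:,:,::-1].copy()
for r,z in((.011,.066),(.018,.042)):
    P=np.c_[.628+r*np.cos(t),-.242+r*np.sin(t),0*t+z]
    for u in cv2.projectPoints(P,c[2],c[3],c[0],c[1])[0].reshape(-1,2): cv2.circle(im,tuple(int(x) for x in u),1,(0,255,0),-1)
s=cv2.resize(s[110:260,340:500][:,:,::-1],(320,300)); 
im=np.hstack([cv2.resize(im,(480,360)),np.vstack([s,np.zeros((60,320,3),np.uint8)])])
cv2.imwrite('pics/w9o.png',im)
```

```text
18.95 [ 0.62677496 -0.24313295  0.18574625] 0.08567161506921639 [-0.96120014  0.00423594 -0.46167884]
```

View pics/w9o.png

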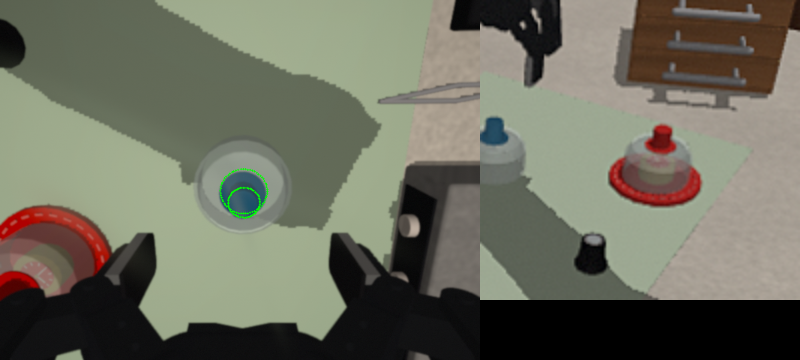

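The red cover sits flat on its tray (655,165), and the blue knob (243,192) matches the projection, clear of the grey box at about 395. I grip it.

Call:
jog_arm(motion=[0,0,-0.012,0,0,0,0,0,-0.03,0,0,0,0,0,-0.048,0,0,0,0,0,-0.06,0,0,0,0,0,-0.065,0,0,0])

```text
time_s: 19.47
position: [0.6268, -0.242, 0.1185]
tcp_rot: [-2.22, -2.219, 0.002]
force: [0.2, -0.6, -0.6]
width: 0.0851
grip_force: 0.0
```

Call:
jog_arm(motion=[0,0,0,0,0,0,0,0,0,0,0,0,0,0,0,0,0,0,0,0,0,0,0,0,0,0,0,0,0,0], claw=-1)

```text
time_s: 19.88
position: [0.6283, -0.2421, 0.1216]
tcp_rot: [2.221, 2.221, 0.001]
force: [-0.0, -0.5, -0.9]
width: 0.0258
grip_force: 0.0
```

Call:
jog_arm(motion=[0,0,0,0,0,0,0,0,0,0,0,0,0,0,0,0,0,0,0,0,0,0,0,0])

```text
time_s: 20.22
position: [0.6282, -0.2421, 0.1216]
tcp_rot: [2.221, 2.221, 0.001]
force: [-1.6, 0.1, 5.3]
width: 0.0193
grip_force: 58.6
```

Call:
jog_arm(motion=[0,0,0.008,0,0,0,0,0,0.028,0,0,0,0,0,0.055,0,0,0,0,0.008,0.075,0,0,0,0,0.03,0.08,0,0,0])

```text
time_s: 20.63
position: [0.6285, -0.2154, 0.2052]
tcp_rot: [2.222, 2.213, 0.001]
force: [0.6, -0.8, -0.4]
width: 0.0195
grip_force: 58.8
```

Call:
jog_arm(motion=[-0.002,0.033,0,0,0,0,-0.004,0.068,0,0,0,0,-0.006,0.104,0,0,0,0,-0.008,0.139,0,0,0,0,-0.01,0.175,0,0,0,0])

```text
time_s: 21.05
position: [0.6177, -0.0355, 0.2017]
tcp_rot: [2.221, 2.221, 0.001]
force: [0.9, 0.0, 0.1]
width: 0.0195
grip_force: 58.8
```

Call:
jog_arm(motion=[-0.002,0.035,0,0,0,0,-0.004,0.07,0,0,0,0,-0.006,0.105,0,0,0,0,-0.008,0.14,0,0,0,0,-0.01,0.175,0,0,0,0])

```text
time_s: 21.47
position: [0.6077, 0.1397, 0.2017]
tcp_rot: [2.221, 2.221, 0.001]
force: [-0.5, -0.9, -1.7]
width: 0.0194
grip_force: 58.8
```

Call:
jog_arm(motion=[-0.002,0.03,0,0,0,0,-0.004,0.056,0,0,0,0,-0.006,0.076,0,0,0,0,-0.008,0.088,0,0,0,0,-0.008,0.092,0,0,0,0])

```text
time_s: 21.88
position: [0.5994, 0.2322, 0.2013]
tcp_rot: [-2.218, -2.224, -0.001]
force: [0.5, -0.5, -1.3]
width: 0.0198
grip_force: 58.8
```

Call:
jog_arm(motion=[0,0,0,0,0,0,0,0,-0.008,0,0,0,0,0,-0.014,0,0,0,0,0,-0.018,0,0,0,0,0,-0.02,0,0,0])

```text
time_s: 22.3
position: [0.5999, 0.2288, 0.1797]
tcp_rot: [-2.223, -2.22, 0.002]
force: [-0.4, -0.1, -0.2]
width: 0.0195
grip_force: 58.8
```

Run:
```python
from h import *
o=manip.get_obs();print(o['time_s'],o['position'],o['width'],o['force'])
c,w=shot('wrist','w10.png');_,s=shot('side','s10.png')
s=cv2.resize(s[200:360,140:300],(320,320)); 
im=np.hstack([cv2.resize(w,(480,360)),np.vstack([s,np.zeros((40,320,3),np.uint8)])])
cv2.imwrite('pics/w10o.png',im[:,:,::-1])
```

```text
22.3 [0.59987641 0.22883794 0.17970772] 0.019464593862894636 [-0.40712084 -0.13918302 -0.23700103]
```

View pics/w10o.png

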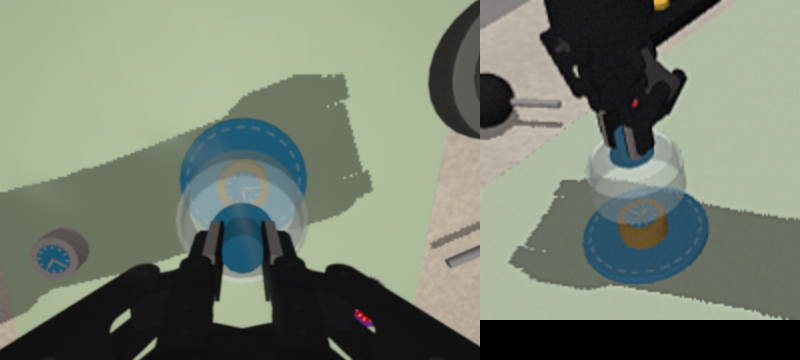

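The cover is level over the blue movement (243,185). I lower it.

Call:
jog_arm(motion=[0,0,-0.01,0,0,0,0,0,-0.022,0,0,0,0,0,-0.034,0,0,0,0,0,-0.042,0,0,0,0,0,-0.046,0,0,0])

```text
time_s: 22.82
position: [0.5993, 0.2298, 0.1328]
tcp_rot: [-2.221, -2.221, 0.004]
force: [-0.9, -0.5, -0.7]
width: 0.0193
grip_force: 58.8
```

Call:
jog_arm(motion=[0,0,-0.001,0,0,0,0,0,-0.003,0,0,0,0,0,-0.004,0,0,0,0,0,-0.005,0,0,0,0,0,-0.005,0,0,0])

```text
time_s: 23.23
position: [0.6001, 0.2301, 0.13]
tcp_rot: [2.221, 2.221, 0.0]
force: [0.3, 0.4, -0.7]
width: 0.0198
grip_force: 58.8
```

Call:
jog_arm(motion=[0,0,-0.001,0,0,0,0,0,-0.0015,0,0,0,0,0,-0.0015,0,0,0])

```text
time_s: 23.48
position: [0.6001, 0.2301, 0.1296]
tcp_rot: [-2.221, -2.221, -0.001]
force: [-7.0, -1.8, 15.1]
width: 0.0191
grip_force: 60.5
```

Call:
jog_arm(motion=[0,0,0,0,0,0,0,0,0,0,0,0,0,0,0,0,0,0,0,0,0,0,0,0,0,0,0,0,0,0], claw=1)

```text
time_s: 23.9
position: [0.6, 0.23, 0.1283]
tcp_rot: [2.221, 2.221, -0.0]
force: [-0.4, -0.1, 0.5]
width: 0.0785
grip_force: 0.0
```

Call:
jog_arm(motion=[0,0,0.008,0,0,0,0,0,0.03,0,0,0,0,0,0.06,0,0,0,0,0,0.09,0,0,0,0,0,0.1,0,0,0])

```text
time_s: 24.32
position: [0.6012, 0.2304, 0.2333]
tcp_rot: [2.22, 2.22, 0.008]
force: [0.6, -0.0, 0.1]
width: 0.0853
grip_force: 0.0
```

Call:
jog_arm(motion=[-0.02,-0.03,0.01,0,0,0,-0.04,-0.06,0.02,0,0,0,-0.06,-0.09,0.03,0,0,0,-0.07,-0.11,0.03,0,0,0,-0.07,-0.11,0.03,0,0,0])

```text
time_s: 24.73
position: [0.5287, 0.1157, 0.2597]
tcp_rot: [2.226, 2.216, 0.0]
force: [0.8, -0.3, -0.5]
width: 0.0852
grip_force: 0.0
```

Run:
```python
from h import *
o=manip.get_obs();print(o['time_s'],o['position'],o['width'],o['force'])
_,s=shot('scene','end.png')
cv2.imwrite('pics/endc.png',cv2.resize(s[140:360,140:540],(800,440))[:,:,::-1])
```

```text
24.7333 [0.52869607 0.11568832 0.25966949] 0.08522077102833966 [ 0.84429719 -0.34124006 -0.53120083]
```

View pics/endc.png

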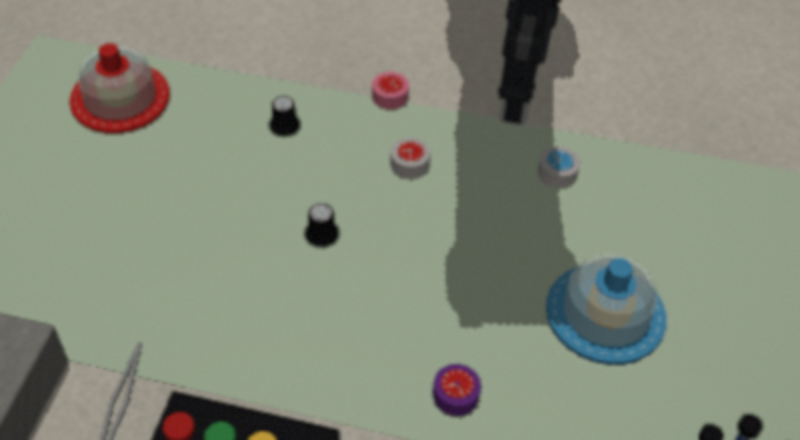

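Both covers sit flat and centred over their movements (red at (118,85), blue at (610,300)). The steel-held movements and loupes are where they started, and the arm is clear. I hand in the job.

```bash
python3 -c "
from plant import manip
print(manip.finish_job())"
```

```text
the job is handed in; nothing more can be done
None
```

I handed the job in after about 25 s of robot time: both brass-held movements stand centred on the trays of their colour with the matching covers flat over them, and the steel-held movements and loupes look unmoved; no verdict was returned.

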